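# Set, lock and tug-test the sliding stop of a pipe jig

### The job

Slide the stop of the pipe jig up until its plate touches the flange of the pipe, without shoving the pipe along, and then turn the clamp knob clockwise until it is tight, so that the stop is locked there. Then check the lock: draw the sprung pull handle at the rear of the stop out by a good centimetre (about 12 mm), away from the pipe, for a moment, and let it spring back; the stop must stay against the flange. Leave the tape measure, the magnet and the spanner where they lie.

Things in the scene. Friction and masses are not known exactly. Their poses are not given: they have to be found in the camera images.
- jig: pipe fit-up jig, fixed to the bench: an aluminium base plate 110 x 650 x 12 mm with a 40 mm wide dark rail (its top 32 mm above the bench) and two V saddles in which the pipe lies. Origin on the bench top, below the pipe's axis line; its y axis runs along the rail from the sliding stop towards the pipe, z up, x away from the robot. The rail and stop are on the -y side, the pipe on the +y side; the base plate spans y -370 to +280 mm
- stop_carriage (a joint): position of the sliding stop along the jig's +y, m: 0 at the far -y end, 0.17 at the other. It is a grey block 80 mm wide, 150 mm long, top 62 mm above the bench, with a steel stop plate 74 mm wide, 12 mm thick, top 107 mm above the bench, at its +y end. About 3 N of friction while unclamped
- stop_face (a point): centre of the stop plate's front face, the face that meets the flange (looks to the jig's +y), 85 mm above the bench, level with the pipe's axis. Axes as the jig's
- clamp_knob (a joint): angle of the clamp knob, rad: 0 loose, grows as it is turned clockwise as seen from the knob's own outer end (looking down on it). It starts to bite at about 0.5, counts as tight above 1.05, and ends at a stop at 1.4. It stays where it is left; turning takes about 0.25 to 0.45 N m
- knob_grip (a point): centre of the clamp knob's black wing bar (72 mm long, 14 thick, 26 high along the axis, 14 mm free below it round a thin spindle), 97 mm above the bench, on the robot's side of the stop, 80 mm behind the stop face. z: knob axis, outwards, leaning 35 degrees from vertical towards the jig's -x. y: along the bar, x: across it; both turn with the knob. At angle 0 the bar lies along the rail
- pull_handle (a joint): how far the sprung pull handle is drawn out along the jig's -y, m: 0 home, 0.016 at its end stop. A spring draws it home: 3 N at home, 11 N at 9 mm, 17 N at 16 mm. The tightened clamp holds the stop against at least 30 N. Pushed towards +y when home it pushes the stop along
- handle_grip (a point): point on the middle of the pull handle's upright steel tab, 202 mm behind the stop face and 40 mm clear of the rod bush at the end of the grey block. The tab is 46 mm wide (x), 12 mm thick (y, along the rail), its top 118 mm above the bench; this point is 96 mm above the bench. Axes as the jig's
- pipe: stainless pipe 352 mm long, 27 mm in diameter, with a welded flange 90 mm in diameter and 14 mm thick at one end, about 0.9 kg, lying loose in the V saddles with its axis 85 mm above the bench; it slides at about 5 N or more. Origin 45 mm below the middle of its axis; its y axis runs along the pipe to the flange end, which faces the stop
- flange_face (a point): centre of the flange's outer face, the face that the stop plate shall touch
- tape_measure: yellow tape measure, 34 x 84 x 64 mm, standing behind the jig (bystander); origin at the centre of its underside
- magnet_square: red arrow-shaped welding magnet, 83 x 90 x 14 mm, lying behind the jig (bystander); origin at the centre of its underside
- spanner_17: combination spanner, 187 mm long, lying in front of the jig beside the pipe (bystander); origin at the centre of its underside

How it is judged (in metres and radians):
On the way, in this order (a step that is already met when the one before it is completed fails the run):
1. the stop plate touches the flange (gap under 3 mm) while the knob is still loose (under 0.4 rad) (y of flange_face in the frame of stop_face below 0.003 m and value of joint clamp_knob below 0.4 rad), for 0.2 s.
2. the clamp knob is tight (over 1.05 rad) with the stop plate still at the flange (y of flange_face in the frame of stop_face below 0.003 m and value of joint clamp_knob above 1.05 rad), for 0.2 s.
3. the pull handle is drawn out at least 9 mm (11 N) while the knob is tight and the stop stays at the flange (all of step 2 and value of joint pull_handle above 0.009 m), for 0.2 s.
At the end, for the whole second after the job is handed in: The stop plate is at the flange face (gap under 3 mm), the pipe lies still within 10 mm of where it lay, the clamp knob is tight (over 1.05 rad), and the pull handle is home (under 2 mm) (all of step 2 and y of flange_face in the frame of stop_face above -0.003 m and distance of flange_face from where it was at the start of the episode below 0.01 m and value of joint pull_handle below 0.002 m and linear speed of pipe below 0.02 m/s); the robot touches nothing.
It fails at once if the pipe is shoved or lifted more than 10 mm (distance of flange_face from where it was at the start of the episode above 0.01 m).
It fails at once if a bystander (tape measure, magnet, spanner) is moved more than 25 mm (distance of any of tape_measure, magnet_square, spanner_17 from where it was at the start of the episode above 0.025 m).
It also fails if it takes over 59 s, if anything falls off the work surface, if the arm or the gripper's body presses on something with over 40 N, if the wrist force passes 120 N, or if a joint passes its speed limit or range.

### The arm

A 6-joint arm with a two-finger parallel gripper is mounted at the origin on a cart in front of the work surface, level with it; the furniture and walls round the work are solid. World frame = base frame: x ahead of the robot, y to its left, z up, the work surface at z = 0. Lengths are in mm, angles in rad, forces in N, time in s.
With the tool pointing down it reaches from about 350 to 775 mm from the base axis. Payload 7.3 kg.
Tool frame: the origin (TCP) lies on the front face of the gripper's body, between the roots of the fingers; the fingertips stand 66 mm ahead of it and the grasp point (between the pads) lies 47 mm ahead of it (bot.tip_extent is the distance from the TCP to the fingertips, in mm); z points along the fingers, y is the line along which they close (so a half turn about z gives the same grasp; the last joint's range is limited). The gripper opens to 92 mm and grips with 3 to 60 N. Pads are 19 mm wide; open, the fingers measure 130 mm over their backs; the gripper's body (75 mm by 190 mm) begins 47 mm behind the grasp point.
Start: joints at [-1.277, 0.342, 1.524, -0, 1.275, -0.146], TCP at [223.545, -475.043, 292.241] pointing down, gripper open.
Joint ranges: [-2.53, 2.53], [-0.77, 2.02], [0.04, 2.7], [-1, 4.14], [0.28, 2.66], [-3.11, 3.11]. Speed limits (rad/s): [2.57, 2.57, 3.14, 3.14, 3.14, 3.14].

### API

Orientations are given as [roll, pitch, yaw] about the fixed x, y, z axes, in that order (R = Rz(yaw) Ry(pitch) Rx(roll)).
In Python, from plant import readout, viewer, order, bot gives the robot as it stands.
- The arm moves only by the shell command python3 -m creep 'ROWS'. ROWS is text: rows parted by semicolons, each of 7 numbers parted by spaces: the shift along the world's x, y, z in m, then the turn, a rotation vector about the world's x, y, z in rad, then the opening in per cent of the stroke, from 0 (shut) to 100 (fully open). A call has 1 to 8 rows; each row shifts and turns the commanded pose from where the row before left it; what a row does not reach is not made up. A row lasts 1/12 s, in which the tool goes at most 41.7 mm and 7.16 degrees, less where a joint would pass 70% of its speed; a pose out of reach is approached as far as the arm can. A call is refused whole if a number of a shift passes 0.0417 or a number of a turn 0.125, either way. A call with a gripper value outside its range is refused whole. The fingers move at their own pace and stop on an object; the grip force is fixed at half the most. Time passes only in rows, so rows that do not move let the fingers close. It gives the time, the measured TCP pose, the force, the opening and the grip force at its end, in the units of the state.
- readout.get_obs(): the state, without advancing time (a new reading comes with each control period).
- viewer.capture(name): name is "scene" or "top"; returns the picture (420x560x3 uint8, red, green, blue); there is no depth.
- viewer.camera_info(name): a dict with "fx", "fy", "cx", "cy" (pixels), "origin" and "rotation" of the camera in the world. Camera axes: x right, y up, looking along -z (the intrinsics and any distortion apply to the point x, -y, -z); pixel columns grow to the right and rows downward; lengths in mm; the calibration is good to about 2 mm. A picture is of the moment at which its call begins. camera_info takes no time and is no camera call.
- order.close_job(): hands the job in; it is judged then, once.
The state is a dict: "time": time; "joint_positions": joint angles; "dq": joint speeds; "tau": joint torques, N m; "tool_pos": TCP position; "tcp_rot": TCP orientation; "contact_force": force on the tool from outside, world axes, zero at the start; "moment": the same for the moment, N m; "grip_width": finger opening in mm; "finger_force": force on a finger pad.
Only numpy, scipy, OpenCV 4.12 (cv2) and the standard library are available. Lean on these libraries where they do the work, as an engineer would, in place of code of your own. Each camera call takes 0.05 s, during which the arm holds its last target. There are 200 camera calls.

## Working session

There is one attempt and no reset: what is moved stays moved. The work goes in short steps, Python scripts to look and compute and a shell command to move; the robot and the scene stay as the last step left them, time stands still between calls to the robot, and variables do not carry over. Pictures are saved under pics/ and viewed, at most 12 in all, crops included, and the job is handed in when it is done.

```bash
mkdir -p pics; ls
python3 - <<'E'
from plant import readout, viewer, order, bot
import cv2
for n in("scene","top"):
    im=viewer.capture(n); cv2.imwrite(f"pics/{n}0.png",im[:,:,::-1]); print({k:v for k,v in viewer.camera_info(n).items()})
o=readout.get_obs(); print(o)
E
```

```text
pics
{'fx': 448.1069977039554, 'fy': 448.1069977039554, 'cx': 277.8487418662681, 'cy': 213.35464773510984, 'origin': array([ 77.22152773, 954.63407875, 730.2217091 ]), 'rotation': array([ 1.05179917, -0.01338972, -2.63441588])}
{'fx': 422.1295651028482, 'fy': 422.1295651028482, 'cx': 274.8129740632008, 'cy': 211.79964413675108, 'origin': array([ 536.0627583 ,  -19.18656833, 1070.61273649]), 'rotation': array([ 0.07136335, -0.01166668, -1.56873492])}
{'time': 0.1, 'joint_positions': array([-1.27702498e+00,  3.42642120e-01,  1.52493738e+00, -1.32637486e-05,
        1.27540276e+00, -1.46028380e-01]), 'dq': array([ 0.00118155, -0.00195975, -0.00230198, -0.00027607,  0.00062172,
       -0.00061494]), 'tau': array([ 2.08854348e-03, -4.32004488e+01, -2.44693941e+01,  7.19303009e-02,
        5.26594673e-02, -4.83503106e-05]), 'tool_pos': array([ 223.4442141 , -474.76461821,  291.61452784]), 'tcp_rot': array([-3.14021600e+00, -1.89651666e-04,  4.39803462e-01]), 'contact_force': array([ 0.56990655,  0.12955429, -0.11779389]), 'moment': array([ 0.00391774, -0.03176838,  0.02710861]), 'finger_force': 0.0, 'grip_width': 92.26048316305574}
```

View pics/scene0.png

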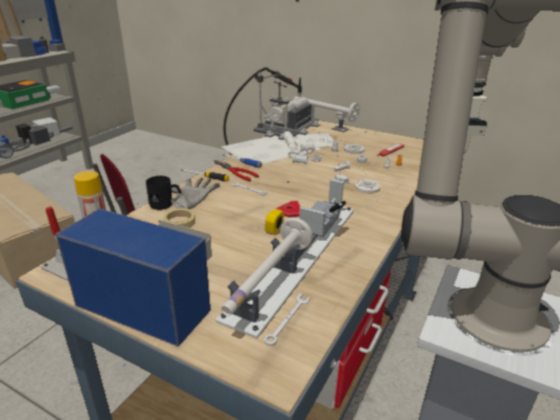

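View pics/top0.png

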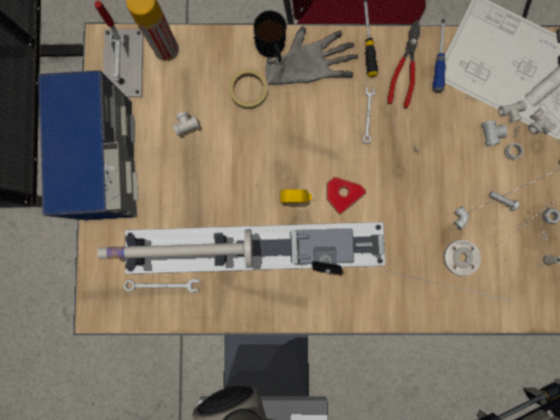

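Scene: the pipe runs left in the top view (flange ≈ (248,249)), the stop block ≈ (323,246), knob ≈ (327,268) and the tab ≈ (372,244); the tape and magnet lie behind the jig and the spanner in front. Next I'll zoom in.

```bash
cat > h.py <<'E'
import numpy as np, cv2
from plant import readout, viewer, order, bot
from scipy.spatial.transform import Rotation as R
I={n:viewer.camera_info(n) for n in("scene","top")}
def ray(n,u,v):
    c=I[n]; d=np.array([(u-c['cx'])/c['fx'],-(v-c['cy'])/c['fy'],-1.])
    return np.array(c['origin']),R.from_euler('xyz',c['rotation']).apply(d)
def onz(n,u,v,z):
    o,d=ray(n,u,v); return o+d*(z-o[2])/d[2]
def proj(n,p):
    c=I[n]; q=R.from_euler('xyz',c['rotation']).inv().apply(np.array(p,float)-c['origin'])
    return np.array([c['cx']+c['fx']*q[0]/-q[2], c['cy']-c['fy']*q[1]/-q[2]])
def obs():
    o=readout.get_obs(); print('t%.2f'%o['time'],'pos',o['tool_pos'].round(1),'rot',o['tcp_rot'].round(3),'F',o['contact_force'].round(1),'M',o['moment'].round(2),'w',round(o['grip_width'],1),'q',o['joint_positions'].round(2)); return o
def crop(n,x0,y0,x1,y1,s,f):
    im=viewer.capture(n)[:,:,::-1]; cv2.imwrite(f,cv2.resize(im[y0:y1,x0:x1],None,fx=s,fy=s,interpolation=cv2.INTER_CUBIC))
E
python3 - <<'E'
from h import *
im=cv2.imread('pics/top0.png')
cv2.imwrite('pics/topc.png',cv2.resize(im[215:285,230:390],None,fx=5,fy=5,interpolation=cv2.INTER_CUBIC))
im=cv2.imread('pics/scene0.png')
cv2.imwrite('pics/scc.png',cv2.resize(im[165:265,260:380],None,fx=6,fy=6,interpolation=cv2.INTER_CUBIC))
# base plate mask
im=cv2.imread('pics/top0.png'); h=cv2.cvtColor(im,cv2.COLOR_BGR2HSV)
m=cv2.inRange(h,(0,0,150),(180,40,255)); m[:215]=0;m[280:]=0;m[:,:110]=0;m[:,395:]=0
p=np.argwhere(m)[:,::-1].astype(np.float32); r=cv2.minAreaRect(p); b=cv2.boxPoints(r);print(r)
for q in b: print(q,onz('top',*q,12).round(1))
print(onz('top',*r[0],12))
E
```

```text
((253.94178771972656, 251.1954345703125), (51.84400177001953, 259.86480712890625), 88.15238952636719)
[123.24117 229.4761 ] [566.4 346.9  12. ]
[382.9709  221.09772] [ 589.1 -303.8   12. ]
[384.6424  272.91476] [ 459.6 -305.9   12. ]
[124.91269 281.29315] [438.3 339.3  12. ]
[513.02396697  20.5185091   12.        ]
```

View pics/topc.png

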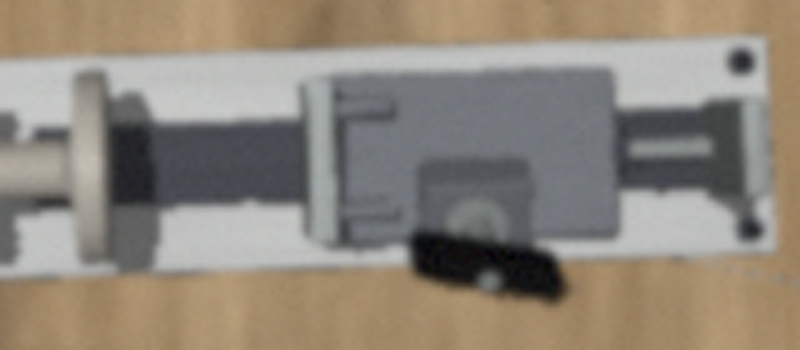

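View pics/scc.png

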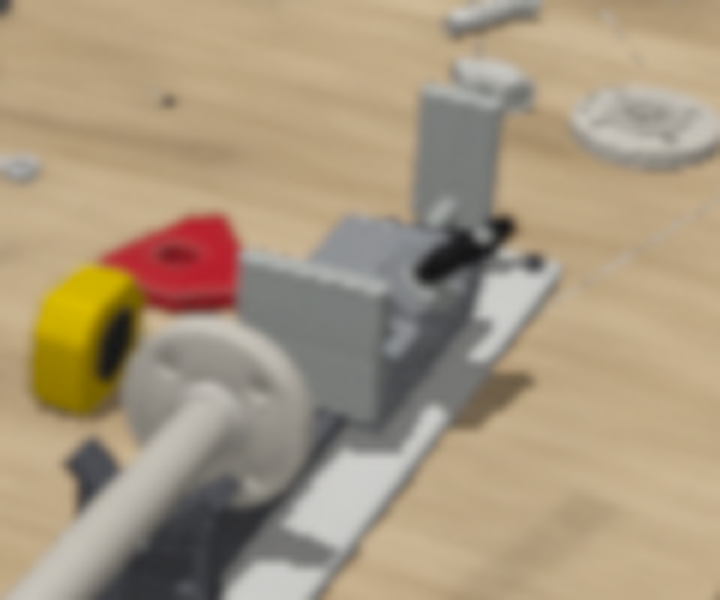

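The zooms show the stop plate top (front edge crop u≈304), flange (right edge u≈108), knob bar centre ≈ (488,266), tab top ≈ (757,148). Now positions.

Run:
```python
from h import *
def c(u,v): return 230+(u+.5)/5-.5,215+(v+.5)/5-.5
T=lambda u,v,z: onz('top',*c(u,v),z).round(1)
print('base R far/near',T(766,38,12),T(776,249,12))
print('base edge at u=0',T(0,58,12),T(0,280,12))
print('plate front top ends',T(303,80,107),T(309,243,107), 'rear', T(333,76,107))
print('block rear',T(612,70,62),T(618,236,62))
print('flange ends z85',T(100,72,85),T(104,262,85),'top right z130',T(106,165,130))
print('pipe axis',T(0,170,98))
print('tab top',T(748,100,118),T(768,98,118),T(750,198,118),T(770,195,118))
print('bar ends',T(413,252,97),T(563,282,97),T(488,266,97),'spindle top',T(488,280,110))
S=lambda u,v,z: onz('scene',260+(u+.5)/6-.5,165+(v+.5)/6-.5,z).round(1)
print('scene tab top',S(424,86,118),S(500,104,118)); print('plate top',S(240,250,107),S(388,290,107))
print('scene bar centre',S(468,250,97),'bar ends',S(430,270,97),S(505,228,97))
h=cv2.cvtColor(cv2.imread('pics/top0.png'),cv2.COLOR_BGR2HSV)
m=cv2.inRange(h,(0,0,150),(180,40,255))
for u in(150,180,220,360,375):
    k=np.where(m[215:290,u])[0]+215; print(u,onz('top',u,k.min()-.5,12).round(1),onz('top',u,k.max()+.5,12).round(1))
```

```text
base R far/near [ 586.3 -303.3   12. ] [ 480.7 -306.6   12. ]
base edge at u=0 [575.3  81.8  12. ] [464.9  80.7  12. ]
plate front top ends [562.1 -65.5 107. ] [488.1 -68.2 107. ] rear [563.9 -79.2 107. ]
block rear [ 568.4 -215.7   62. ] [ 489.4 -217.7   62. ]
flange ends z85 [566.2  28.2  85. ] [478.1  25.8  85. ] top right z130 [523.5  23.1 130. ]
pipe axis [520.7  73.1  98. ]
tab top [ 553.2 -266.2  118. ] [ 554.1 -275.3  118. ] [ 509.1 -266.5  118. ] [ 510.5 -275.5  118. ]
bar ends [ 483.6 -116.4   97. ] [ 470.  -185.3   97. ] [ 477.2 -150.9   97. ] spindle top [ 471.7 -149.1  110. ]
scene tab top [ 554.  -264.9  118. ] [ 510.7 -265.   118. ]
plate top [565.8 -71.1 107. ] [488.3 -71.5 107. ]
scene bar centre [ 477.1 -144.3   97. ] bar ends [ 485.3 -116.3   97. ] [ 470.  -174.9   97. ]
150 [569.  280.4  12. ] [425.6 277.1  12. ]
180 [571.7 205.7  12. ] [425.6 203.1  12. ]
220 [574.5 105.8  12. ] [465.1 104.6  12. ]
360 [ 585.4 -245.8   12. ] [ 475.4 -244.4   12. ]
375 [ 588.  -283.6   12. ] [ 478. -282.   12.]
```

```bash
python3 -m creep '0.030 0.020 0 0 0 -0.05 45;0.030 0.020 0 0 0 -0.05 45;0.030 0.020 0 0 0 -0.05 45;0.030 0.020 0 0 0 -0.05 45;0.030 0.020 0 0 0 -0.05 45;0.030 0.020 0 0 0 -0.05 45;0.030 0.020 0 0 0 -0.05 45;0.030 0.020 0 0 0 -0.06 45' && python3 -m creep '0.030 0.020 -0.010 0 0 0 45;0.030 0.020 -0.020 0 0 0 45;0 0 -0.020 0 0 0 45;0 0 0 0 0 0 45;0 0 0 0 0 0 45'; python3 -c "
from h import *
obs()"
```

```text
time: 0.77
tool_pos: [464.7, -313.7, 291.9]
tcp_rot: [-3.141, 0.001, 0.027]
contact_force: [0.3, -1.7, -0.7]
grip_width: 43.9
finger_force: 0.0
time: 1.18
tool_pos: [523.0, -274.6, 241.1]
tcp_rot: [-3.14, 0.003, 0.031]
contact_force: [-0.7, -0.0, 1.0]
grip_width: 41.6
finger_force: 0.0
t1.18 pos [ 523.  -274.6  241.1] rot [-3.14e+00  3.00e-03  3.10e-02] F [-0.7 -0.   1. ] M [0.07 0.02 0.  ] w 41.6 q [-0.61  0.51  1.41 -0.    1.23  0.93]
```

```bash
python3 -m creep '0.009 0.004 -0.018 0 0 0 45;0 0 -0.025 0 0 0 45;0 0 -0.025 0 0 0 45;0 0 -0.020 0 0 0 45;0 0 -0.010 0 0 0 45;0 0 0 0 0 0 45;0 0 0 0 0 0 45'; python3 -c "
from h import *
obs(); crop('top',230,215,390,285,5,'pics/t1.png')"
```

```text
time: 1.77
tool_pos: [532.6, -272.1, 145.5]
tcp_rot: [3.141, -0.001, 0.029]
contact_force: [-0.3, -0.8, 1.0]
grip_width: 41.0
finger_force: 0.0
t1.77 pos [ 532.6 -272.1  145.5] rot [ 3.141e+00 -1.000e-03  2.900e-02] F [-0.3 -0.8  1. ] M [0.   0.04 0.03] w 41.0 q [-0.6   0.62  1.5  -0.    1.02  0.94]
```

```bash
python3 -m creep '0 0 0 0 0 0 5;0 0 0 0 0 0 5;0 0 0 0 0 0 5;0 0 0 0 0 0 5;0 0 0 0 0 0 5;0 0 0 0 0 0 5'; python3 -c "
from h import *
obs(); crop('scene',260,165,380,265,6,'pics/s1.png')"
```

```text
time: 2.32
tool_pos: [532.7, -270.7, 144.7]
tcp_rot: [-3.141, -0.0, 0.03]
contact_force: [0.1, 3.0, 3.4]
grip_width: 12.1
finger_force: 30.0
t2.32 pos [ 532.7 -270.7  144.7] rot [-3.141 -0.     0.03 ] F [0.1 3.  3.4] M [0.53 0.01 0.08] w 12.1 q [-0.6   0.62  1.5   0.    1.02  0.94]
```

View pics/s1.png

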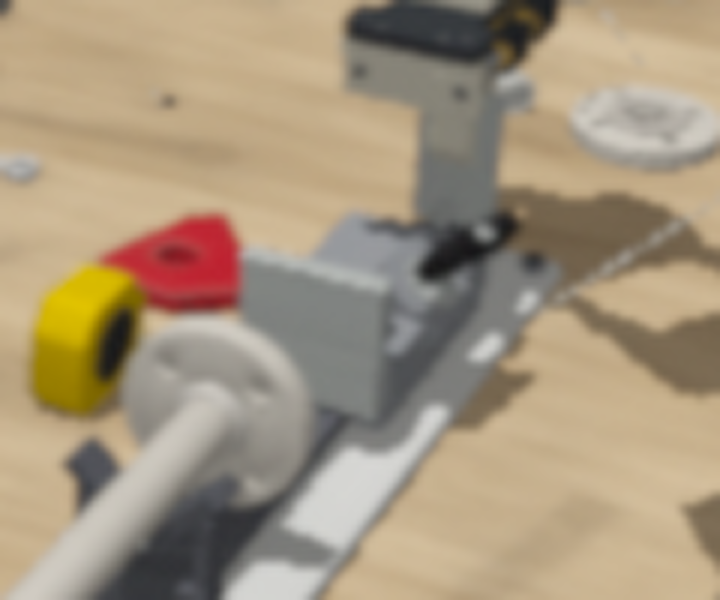

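The tab (around crop (455,150)) is held, width 12.1 mm. The stop is about 93 mm short of the flange. I'll push 80 mm first.

```bash
python3 -m creep '-0.0003 0.010 0 0 0 0 5;-0.0003 0.012 0 0 0 0 5;-0.0003 0.012 0 0 0 0 5;-0.0003 0.012 0 0 0 0 5;-0.0003 0.012 0 0 0 0 5;-0.0003 0.010 0 0 0 0 5;-0.0003 0.008 0 0 0 0 5;-0.0003 0.004 0 0 0 0 5'; python3 -m creep '0 0 0 0 0 0 5;0 0 0 0 0 0 5;0 0 0 0 0 0 5'; python3 -c "
from h import *
obs(); crop('top',230,215,390,285,5,'pics/t2.png')"
```

```text
time: 3.03
tool_pos: [530.1, -189.6, 144.7]
tcp_rot: [3.141, -0.0, 0.031]
contact_force: [-0.9, -3.9, 3.9]
grip_width: 11.9
finger_force: 30.0
time: 3.28
tool_pos: [530.1, -189.4, 144.7]
tcp_rot: [-3.14, 0.0, 0.031]
contact_force: [-1.9, 2.3, 6.9]
grip_width: 11.6
finger_force: 30.0
t3.28 pos [ 530.1 -189.4  144.7] rot [-3.14   0.     0.031] F [-1.9  2.3  6.9] M [0.45 0.27 0.04] w 11.6 q [-0.48  0.57  1.61  0.    0.97  1.06]
```

View pics/t2.png

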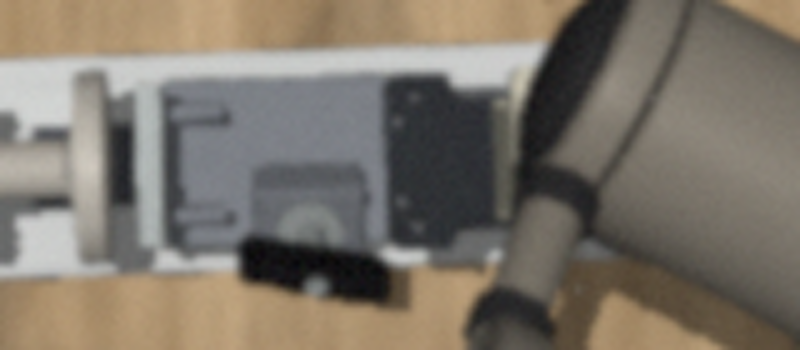

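```bash
python3 -m creep '0 0.003 0 0 0 0 5;-0.0002 0.003 0 0 0 0 5;0 0.001 0 0 0 0 5;0 0 0 0 0 0 5'; python3 -m creep '0 0.001 0 0 0 0 5;0 0.001 0 0 0 0 5'; python3 -m creep '0 0.001 0 0 0 0 5'; python3 -c "
from h import *
obs()
im=viewer.capture('top'); cv2.imwrite('pics/t3.png',im[:,:,::-1])
g=im[245:249,245:275].mean(2).mean(0);print(g.round())
"
```

```text
time: 3.67
tool_pos: [529.9, -183.3, 144.7]
tcp_rot: [3.141, -0.0, 0.03]
contact_force: [-2.0, -0.7, 6.2]
grip_width: 11.7
finger_force: 30.0
time: 3.83
tool_pos: [529.9, -181.8, 144.7]
tcp_rot: [3.141, -0.0, 0.03]
contact_force: [-3.2, -2.7, 6.5]
grip_width: 12.0
finger_force: 30.0
time: 3.92
tool_pos: [529.9, -180.8, 144.7]
tcp_rot: [3.141, -0.0, 0.03]
contact_force: [-3.1, -3.4, 5.6]
grip_width: 11.9
finger_force: 30.0
t3.92 pos [ 529.9 -180.8  144.7] rot [ 3.141 -0.     0.03 ] F [-3.1 -3.4  5.6] M [-0.36  0.45  0.03] w 11.9 q [-0.47  0.56  1.62 -0.    0.96  1.08]
[186. 193. 194. 192. 183. 143.  97.  71. 104. 154. 176. 178. 166. 129.
  85.  66.  66.  80. 109. 125. 129. 129. 129. 129. 129. 129. 130. 129.
 129. 128.]
```

```bash
for i in 1; do python3 -m creep '0 0.001 0 0 0 0 5' ; python3 -m creep '0 0 0 0 0 0 5';python3 -m creep '0 0.001 0 0 0 0 5' ; python3 -m creep '0 0 0 0 0 0 5'; done | grep -E "tool|force:" ; python3 -c "
from h import *
im=viewer.capture('top')
g=im[245:249,245:275].mean(2).mean(0);print(g.round())
"
```

```text
tool_pos: [529.8, -179.9, 144.7]
contact_force: [-2.1, -3.7, 5.8]
finger_force: 30.0
tool_pos: [529.8, -179.6, 144.7]
contact_force: [-2.4, -2.6, 6.2]
finger_force: 30.0
tool_pos: [529.8, -178.9, 144.7]
contact_force: [-3.1, -2.3, 6.1]
finger_force: 30.0
tool_pos: [529.8, -178.7, 144.7]
contact_force: [-2.8, -2.9, 6.5]
finger_force: 30.0
[187. 193. 193. 194. 183. 144.  98.  98. 149. 175. 178. 168. 132.  86.
  66.  65.  79. 110. 124. 128. 129. 128. 128. 128. 129. 129. 130. 130.
 129. 129.]
```

```bash
for i in 1; do python3 -m creep '0 0.001 0 0 0 0 5' ; python3 -m creep '0 0 0 0 0 0 5';python3 -m creep '0 0.001 0 0 0 0 5' ; python3 -m creep '0 0 0 0 0 0 5'; done | grep -E "tool|force:" ; python3 -c "
from h import *
im=viewer.capture('top')
g=im[245:249,235:275].mean(2).mean(0);print(g.round())
"
```

```text
tool_pos: [529.8, -177.9, 144.7]
contact_force: [-2.5, -3.4, 5.7]
finger_force: 30.0
tool_pos: [529.8, -177.7, 144.7]
contact_force: [-2.4, -2.1, 6.6]
finger_force: 30.0
tool_pos: [529.7, -176.9, 144.7]
contact_force: [-3.8, -3.7, 6.4]
finger_force: 30.0
tool_pos: [529.7, -176.7, 144.7]
contact_force: [-2.7, -2.5, 5.6]
finger_force: 30.0
[168. 168. 168. 169. 171. 171. 167. 156. 154. 171. 187. 194. 194. 193.
 183. 143. 102. 108. 153. 175. 170. 140.  96.  68.  65.  79. 109. 125.
 129. 129. 128. 128. 128. 129. 129. 129. 129. 130. 129. 128.]
```

```bash
for i in 1; do python3 -m creep '0 0.001 0 0 0 0 5' ; python3 -m creep '0 0 0 0 0 0 5';python3 -m creep '0 0.001 0 0 0 0 5' ; python3 -m creep '0 0 0 0 0 0 5'; done | grep -E "tool|force:" ; python3 -c "
from h import *
im=viewer.capture('top')
g=im[245:249,235:275].mean(2).mean(0);print(g.round())
crop('scene',285,195,345,245,12,'pics/s4.png')
"
```

```text
tool_pos: [529.7, -175.9, 144.7]
contact_force: [-2.8, -2.4, 5.5]
finger_force: 30.0
tool_pos: [529.7, -175.7, 144.7]
contact_force: [-2.2, -3.1, 6.3]
finger_force: 30.0
tool_pos: [529.7, -175.1, 144.7]
contact_force: [-4.4, -10.2, 5.0]
finger_force: 30.0
tool_pos: [529.7, -175.1, 144.7]
contact_force: [-3.5, -4.6, 6.0]
finger_force: 30.0
[170. 168. 169. 169. 170. 170. 167. 156. 154. 171. 186. 192. 193. 192.
 180. 143. 104. 111. 152. 172. 163. 119.  74.  64.  77. 109. 125. 128.
 129. 129. 128. 128. 129. 129. 128. 129. 128. 128. 128. 126.]
```

View pics/s4.png

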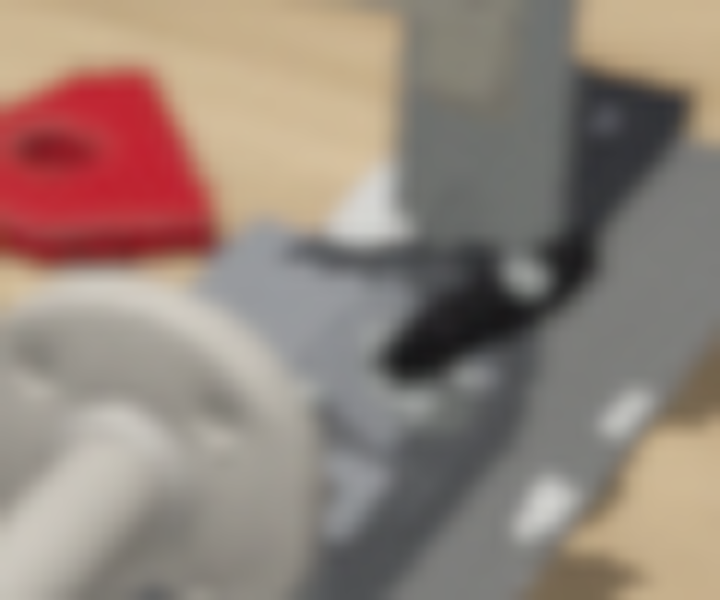

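The flange (left) hides the plate; the contact shows as a −10 N spike and a stalled TCP, and the bar sits around crop (490,305). Hold, release, and lift.

```bash
python3 -m creep '0 0 0 0 0 0 5;0 0 0 0 0 0 5;0 0 0 0 0 0 5;0 0 0 0 0 0 5;0 -0.001 0 0 0 0 45;0 0 0 0 0 0 45;0 0 0 0 0 0 45;0 0 0 0 0 0 45'; python3 -m creep '0 0 0.02 0 0 0 45;0 0 0.03 0 0 0 45;0 0 0.03 0 0 0 45;-0.01 0 0.03 0 0 0.12 45;-0.03 -0.02 0.02 0 0 0.12 45;-0.03 -0.02 0 0 0 0.12 45;-0.03 -0.02 0 0 0 0.12 45;-0.03 -0.02 0 0 0 0.12 45'
python3 - <<'E'
from h import *
obs()
crop('top',230,215,390,285,5,'pics/t5.png')
E
```

```text
time: 5.83
tool_pos: [529.8, -175.5, 143.9]
tcp_rot: [-3.141, 0.001, 0.03]
contact_force: [0.3, -0.5, 0.7]
grip_width: 34.2
finger_force: 0.0
time: 6.5
tool_pos: [401.1, -254.7, 274.5]
tcp_rot: [3.141, -0.0, 0.627]
contact_force: [1.0, -0.6, 0.2]
grip_width: 41.5
finger_force: 0.0
t6.50 pos [ 401.1 -254.7  274.5] rot [ 3.141 -0.     0.627] F [ 1.  -0.6  0.2] M [-0.   -0.04  0.  ] w 41.5 q [-0.73  0.27  1.68  0.    1.19  0.22]
```

View pics/t5.png

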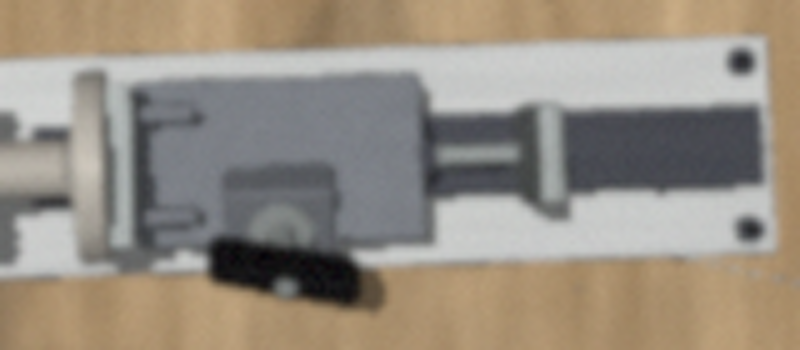

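The plate (u≈110–133) now sits against the flange (right edge u≈108); bar centre ≈ (285,273). I'll measure the bar.

Run:
```python
from h import *
yaw=.03; J=R.from_euler('z',yaw)
a=J.apply([-np.sin(np.radians(35)),0,np.cos(np.radians(35))]); ex=J.apply([np.cos(np.radians(35)),0,np.sin(np.radians(35))]); ey=J.apply([0,1,0])
res={}
for n,(x0,y0,x1,y1) in {'top':(265,255,310,285),'scene':(305,205,345,235)}.items():
    im=viewer.capture(n)[:,:,::-1].copy(); g=im.max(2); m=np.zeros_like(g); m[y0:y1,x0:x1]=(g[y0:y1,x0:x1]<(60 if n=='top' else 50))*255
    k,l,s,c=cv2.connectedComponentsWithStats(m); i=1+s[1:,4].argmax()
    r=cv2.minAreaRect(np.argwhere(l==i)[:,::-1].astype(np.float32)); b=cv2.boxPoints(r)
    e=sorted([(b[0]+b[1])/2,(b[2]+b[3])/2,(b[1]+b[2])/2,(b[3]+b[0])/2],key=lambda p:-np.hypot(*(p-r[0])))[:2]
    res[n]=(r[0],e); print(n,s[i],r)
o1,d1=ray('top',*res['top'][0]);o2,d2=ray('scene',*res['scene'][0])
t=np.linalg.lstsq(np.c_[d1,-d2],o2-o1,rcond=None)[0];p1=o1+t[0]*d1;p2=o2+t[1]*d2
print('centre',p1.round(1),p2.round(1)); P=onz('top',*res['top'][0],97);print(P, onz('scene',*res['scene'][0],97))
for n in res:
    q=[]
    for e in res[n][1]:
        o,d=ray(n,*e); q.append(o+d*((P-o)@a)/(d@a))
    v=q[0]-q[1]; v*=np.sign(v@ey); print(n,'len',np.linalg.norm(v).round(1),'theta',np.arctan2(v@ex,v@ey).round(3))
```

```text
top [272 263  30  13 243] ((286.5810852050781, 268.5135192871094), (30.249412536621094, 9.04194450378418), 9.462322235107422)
scene [318 218  12   8  44] ((322.8000183105469, 221.60003662109375), (4.472135543823242, 11.627553939819336), 63.43495178222656)
centre [475.  -57.9  89.6] [483.7 -54.   88.9]
[475.49224432 -57.63597326  97.        ] [478.5957557  -41.31548989  97.        ]
top len 70.5 theta 0.243
scene len 52.9 theta 0.24
```

```bash
cat > tgt.py <<'E'
from h import *
J=R.from_euler('z',.03); s,c=np.sin(np.radians(35)),np.cos(np.radians(35))
a=J.apply([-s,0,c]); ex=J.apply([c,0,s]); ey=J.apply([0,1,0])
def tool(th):
    y=np.cos(th)*ex-np.sin(th)*ey; z=-a; return R.from_matrix(np.c_[np.cross(y,z),y,z])
G=np.array([474.7,-55,97])
def delta(P,T):
    o=obs(); C=R.from_euler('xyz',o['tcp_rot']); print('shift',(P-o['tool_pos']).round(1),'rv',(T*C.inv()).as_rotvec().round(3))
E
python3 - <<'E'
from tgt import *
print('a',a.round(3)); delta(G+a*(47+85),tool(.24)); print((-a*85).round(1))
E
```

```text
a [-0.573 -0.017  0.819]
t6.65 pos [ 401.  -255.4  274.4] rot [ 3.142 -0.     0.617] F [ 0.4 -0.4 -0.7] M [-0.02 -0.09  0.03] w 41.3 q [-0.73  0.27  1.68  0.    1.19  0.23]
shift [ -2.  198.1 -69.2] rv [-0.21  -0.589  0.72 ]
[ 48.7   1.5 -69.6]
```

```bash
python3 -m creep '0 0.025 0 -0.026 -0.074 0.09 45;0 0.025 0 -0.026 -0.074 0.09 45;0 0.025 0 -0.026 -0.074 0.09 45;0 0.025 -0.01 -0.026 -0.074 0.09 45;0 0.025 -0.015 -0.026 -0.074 0.09 45;0 0.025 -0.015 -0.026 -0.074 0.09 45;0 0.025 -0.015 -0.026 -0.074 0.09 45;-0.002 0.023 -0.014 -0.026 -0.074 0.09 45' ; python3 -m creep '0 0 0 0 0 0 45;0 0 0 0 0 0 45'
python3 - <<'E'
from tgt import *
delta(G+a*(47+85),tool(.24))
E
```

```text
time: 7.32
tool_pos: [403.4, -74.2, 218.3]
tcp_rot: [2.614, -0.161, 1.323]
contact_force: [1.5, 1.1, -0.8]
grip_width: 41.5
finger_force: 0.0
time: 7.48
tool_pos: [404.3, -76.1, 219.2]
tcp_rot: [2.617, -0.161, 1.318]
contact_force: [0.3, 0.2, 0.8]
grip_width: 41.3
finger_force: 0.0
t7.48 pos [404.3 -76.1 219.2] rot [ 2.617 -0.161  1.318] F [0.3 0.2 0.8] M [-0.09  0.21 -0.01] w 41.3 q [-0.55  0.06  2.27  0.71  0.44 -0.85]
shift [ -5.3  18.8 -14.1] rv [-0.039 -0.065  0.074]
```

```bash
cat > kin.py <<'E'
from tgt import *
from scipy.optimize import least_squares
D=[(223.44,-474.76,291.6,-1.277,.3426,1.5249),(523,-274.6,241.1,-.61,.51,1.41),(532.6,-272.1,145.5,-.60,.62,1.50),(530.1,-189.4,144.7,-.48,.57,1.61),(401,-255.4,274.4,-.73,.27,1.68)]
TT=(404.3,-76.1,219.2); tz=R.from_euler('xyz',[2.617,-.161,1.318]).apply([0,0,1]); tq=(-.55,.06,2.27)
def wr(p,q1,q2,q3):
    A,B,E,d,H,L=p; r=A*np.sin(q2)+B*np.sin(q2+q3); z=H+A*np.cos(q2)+B*np.cos(q2+q3)
    r+=E*np.cos(q2+q3); z-=E*np.sin(q2+q3)
    return np.array([r*np.cos(q1)-d*np.sin(q1),r*np.sin(q1)+d*np.cos(q1),z])
def f(p):
    e=[wr(p,*x[3:])-(np.array(x[:3])+[0,0,p[5]]) for x in D]; e.append(wr(p,*tq)-(np.array(TT)-p[5]*tz)); return np.concatenate(e)
S=least_squares(f,[400,400,0,76,150,150]); K=S.x
def ik(P,z):  # q1..q3 and min q5
    w=P-K[5]*z
    s=least_squares(lambda q:(wr(K,*q)-w)/100,[-.3,.2,2.2]); q=s.x; t=q[1]+q[2]
    fo=np.array([np.sin(t)*np.cos(q[0]),np.sin(t)*np.sin(q[0]),np.cos(t)])
    return q.round(2),np.arccos(np.clip(fo@z,-1,1)).round(3),s.cost.round(4)
E
python3 - <<'E'
from kin import *
print(K.round(1),S.fun.round(1)); print(ik(np.array(TT),tz))
for deg in(35,30,25,20,15,50,60):
    t=np.radians(deg); A=J.apply([-np.sin(t),0,np.cos(t)])
    print(deg,[ik(G+A*(47+k),-A) for k in(0,40,85)])
E
```

```text
[505.8 377.7  44.3  76.2 221.7 252.3] [-0.5  0.8  1.4  1.5  0.9 -1.2 -0.2  0.2  0.6 -0.5 -0.4 -2.  -0.4 -0.9
  1.5  0.1  0.2 -0.3]
(array([-0.55,  0.06,  2.27]), np.float64(0.438), np.float64(0.0))
35 [(array([-0.44,  0.34,  2.33]), np.float64(0.279), np.float64(0.0)), (array([-0.48,  0.21,  2.35]), np.float64(0.287), np.float64(0.0)), (array([-0.53,  0.07,  2.36]), np.float64(0.358), np.float64(0.0))]
30 [(array([-0.41,  0.32,  2.27]), np.float64(0.227), np.float64(0.0)), (array([-0.44,  0.21,  2.27]), np.float64(0.293), np.float64(0.0)), (array([-0.48,  0.08,  2.27]), np.float64(0.407), np.float64(0.0))]
25 [(array([-0.38,  0.32,  2.2 ]), np.float64(0.276), np.float64(0.0)), (array([-0.41,  0.22,  2.19]), np.float64(0.374), np.float64(0.0)), (array([-0.43,  0.1 ,  2.18]), np.float64(0.5), np.float64(0.0))]
20 [(array([-0.36,  0.33,  2.13]), np.float64(0.378), np.float64(0.0)), (array([-0.37,  0.24,  2.12]), np.float64(0.484), np.float64(0.0)), (array([-0.39,  0.13,  2.09]), np.float64(0.61), np.float64(0.0))]
15 [(array([-0.33,  0.35,  2.06]), np.float64(0.495), np.float64(0.0)), (array([-0.34,  0.26,  2.04]), np.float64(0.602), np.float64(0.0)), (array([-0.36,  0.17,  2.  ]), np.float64(0.726), np.float64(0.0))]
50 [(array([-0.55,  0.48,  2.52]), np.float64(0.763), np.float64(0.0)), (array([-0.63,  0.36,  2.58]), np.float64(0.726), np.float64(0.0)), (array([-0.75,  0.2 ,  2.63]), np.float64(0.678), np.float64(0.0))]
60 [(array([-0.63,  0.7 ,  2.63]), np.float64(1.197), np.float64(0.0)), (array([-0.75,  0.65,  2.72]), np.float64(1.221), np.float64(0.0)), (array([-0.94,  0.6 ,  2.83]), np.float64(1.224), np.float64(0.0))]
```

```bash
cat >> kin.py <<'E'
def full(P,T):
    q,c,cost=ik(P,T.as_matrix()[:,2]); q=least_squares(lambda q:(wr(K,*q)-(P-K[5]*T.as_matrix()[:,2]))/100,[-.4,.2,2.2]).x
    W=(R.from_euler('ZY',[q[0],q[1]+q[2]]).inv()*T).as_euler('ZYZ'); W[2]=(W[2]-np.pi/2+np.pi)%(2*np.pi)-np.pi
    return np.r_[q,W].round(2)
def pose(th,be,back=0):
    T=tool(th); T=R.from_rotvec(T.as_matrix()[:,1]*be)*T; z=T.as_matrix()[:,2]; return G-47*z+back*a, T
E
python3 - <<'E'
from kin import *
o=readout.get_obs(); print(o['joint_positions'].round(2),full(o['tool_pos'],R.from_euler('xyz',o['tcp_rot'])))
for be in(-.2,.15,.2,.25):
  print(be,'z.b',(pose(.24,be)[1].as_matrix()[:,2]@ey).round(2))
  for th,bk in((.24,85),(.24,0),(.5,0),(.8,0),(1.1,0),(1.3,0),(1.3,85)): print('  ',th,bk,full(*pose(th,be,bk)))
E
```

```text
[-0.55  0.06  2.27  0.71  0.44 -0.85] [-0.55  0.06  2.27  0.72  0.44 -0.86]
-0.2 z.b -0.19
   0.24 85 [-0.3   0.07  2.34 -0.09  0.14  0.05]
   0.24 0 [-0.25  0.34  2.31 -2.74  0.11  2.75]
   0.5 0 [-0.26  0.33  2.27 -1.57  0.03  1.83]
   0.8 0 [-0.28  0.32  2.23  0.03  0.1   0.51]
   1.1 0 [-0.31  0.32  2.2   0.3   0.19  0.51]
   1.3 0 [-0.34  0.32  2.19  0.42  0.24  0.57]
   1.3 85 [-0.39  0.09  2.21  0.28  0.45  0.67]
0.15 z.b 0.15
   0.24 85 [-0.69  0.11  2.35  1.15  0.58 -1.49]
   0.24 0 [-0.58  0.37  2.33  1.63  0.48 -1.93]
   0.5 0 [-0.59  0.38  2.36  1.77  0.5  -1.83]
   0.8 0 [-0.58  0.39  2.39  1.94  0.52 -1.69]
   1.1 0 [-0.56  0.4   2.42  2.11  0.53 -1.55]
   1.3 0 [-0.54  0.4   2.43  2.22  0.53 -1.43]
   1.3 85 [-0.66  0.1   2.46  1.62  0.48 -0.88]
0.2 z.b 0.19
   0.24 85 [-0.73  0.13  2.34  1.16  0.65 -1.54]
   0.24 0 [-0.62  0.39  2.32  1.57  0.54 -1.92]
   0.5 0 [-0.63  0.4   2.36  1.74  0.57 -1.84]
   0.8 0 [-0.62  0.41  2.4   1.94  0.59 -1.74]
   1.1 0 [-0.6   0.42  2.44  2.14  0.62 -1.62]
   1.3 0 [-0.57  0.43  2.46  2.26  0.63 -1.52]
   1.3 85 [-0.7   0.12  2.5   1.74  0.56 -1.04]
0.25 z.b 0.24
   0.24 85 [-0.77  0.15  2.34  1.16  0.71 -1.58]
   0.24 0 [-0.66  0.4   2.31  1.52  0.61 -1.91]
   0.5 0 [-0.67  0.42  2.36  1.71  0.63 -1.86]
   0.8 0 [-0.67  0.44  2.42  1.93  0.67 -1.79]
   1.1 0 [-0.64  0.46  2.47  2.15  0.71 -1.68]
   1.3 0 [-0.61  0.47  2.49  2.29  0.73 -1.6 ]
   1.3 85 [-0.75  0.15  2.53  1.82  0.63 -1.17]
```

Run:
```python
from kin import *
delta(*pose(.24,.15,85)); print((-85*a).round(1))
```

```text
t7.48 pos [404.3 -76.1 219.2] rot [ 2.617 -0.161  1.318] F [0.3 0.2 0.8] M [-0.09  0.21 -0.01] w 41.3 q [-0.55  0.06  2.27  0.71  0.44 -0.85]
shift [ -6.2  11.9 -15.5] rv [ 0.083 -0.103  0.153]
[ 48.7   1.5 -69.6]
```

```bash
python3 -m creep '-0.0015 0.003 -0.004 0.021 -0.026 0.038 45;-0.0015 0.003 -0.004 0.021 -0.026 0.038 45;-0.0015 0.003 -0.004 0.021 -0.026 0.038 45;-0.0015 0.003 -0.004 0.021 -0.026 0.038 45;0 0 0 0 0 0 45;0 0 0 0 0 0 45' >/dev/null
python3 - <<'E'
from kin import *
delta(*pose(.24,.15,85)); delta(*pose(.24,.15,25))
E
```

```text
t7.98 pos [398.7 -65.9 203.6] rot [ 2.526 -0.26   1.487] F [-0.6 -0.8 -0.1] M [-0.14  0.33 -0.  ] w 41.1 q [-0.69  0.11  2.35  1.15  0.58 -1.49]
shift [-0.5  1.8  0.2] rv [0.    0.001 0.004]
t7.98 pos [398.7 -65.9 203.6] rot [ 2.526 -0.26   1.487] F [-0.6 -0.8 -0.1] M [-0.14  0.33 -0.  ] w 41.1 q [-0.69  0.11  2.35  1.15  0.58 -1.49]
shift [ 33.9   2.8 -49. ] rv [0.    0.001 0.004]
```

```bash
python3 -m creep '0.008 0.0015 -0.0115 0 0 0 45;0.0082 0.0015 -0.0116 0 0 0 45;0.0082 0 -0.0116 0 0 0 45;0.0082 0 -0.0116 0 0 0 45;0.0082 0 -0.0116 0 0 0 45;0.0041 0 -0.0058 0 0 0 45;0 0 0 0 0 0 45;0 0 0 0 0 0 45'
python3 - <<'E'
from kin import *
delta(*pose(.24,.15,0)); crop('top',230,195,390,295,5,'pics/t6.png'); crop('scene',270,165,370,240,7,'pics/s6.png')
a_=cv2.imread('pics/t6.png');b_=cv2.imread('pics/s6.png');b_=cv2.resize(b_,(400,300));a_=cv2.resize(a_[:, :],(400,250))
cv2.imwrite('pics/c6.png',np.vstack([a_,b_]))
E
```

```text
time: 8.65
tool_pos: [443.6, -61.6, 139.9]
tcp_rot: [2.525, -0.26, 1.491]
contact_force: [-0.0, -0.3, 0.9]
grip_width: 41.4
finger_force: 0.0
t8.65 pos [443.6 -61.6 139.9] rot [ 2.525 -0.26   1.491] F [-0.  -0.3  0.9] M [-0.08  0.29 -0.03] w 41.4 q [-0.58  0.35  2.33  1.59  0.48 -1.89]
shift [ 3.3 -1.1 -5.8] rv [ 0.001  0.002 -0.   ]
```

View pics/c6.png

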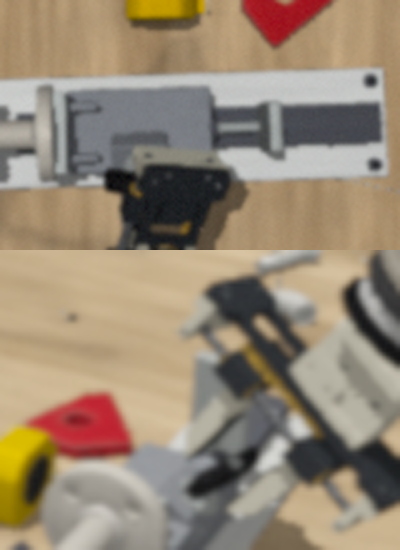

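The fingers straddle the bar (black, lower panel around (215,470)). I'll finish the approach and close.

```bash
python3 -m creep '0.003 -0.001 -0.005 0 0 0 45;0 0 0 0 0 0 45;0 0 0 0 0 0 5;0 0 0 0 0 0 5;0 0 0 0 0 0 5;0 0 0 0 0 0 5;0 0 0 0 0 0 5;0 0 0 0 0 0 5'
python3 - <<'E'
from kin import *
delta(*pose(.24,.15,0))
for t0,t1 in((.24,.55),(.55,.9),(.9,1.27)):
    print(t0,t1,(pose(t1,.15)[0]-pose(t0,.15)[0]).round(2),(-a*(t1-t0)).round(3))
E
```

```text
time: 9.42
tool_pos: [446.3, -62.8, 135.1]
tcp_rot: [2.523, -0.259, 1.492]
contact_force: [-0.4, -0.7, 4.0]
grip_width: 13.7
finger_force: 30.0
t9.42 pos [446.3 -62.8 135.1] rot [ 2.523 -0.259  1.492] F [-0.4 -0.7  4. ] M [-0.18  0.16  0.12] w 13.7 q [-0.58  0.36  2.33  1.62  0.48 -1.93]
shift [ 0.6  0.1 -1. ] rv [ 0.002  0.004 -0.001]
0.24 0.55 [-1.66  0.78 -1.15] [ 0.178  0.005 -0.254]
0.55 0.9 [-1.55  1.58 -1.05] [ 0.201  0.006 -0.287]
0.9 1.27 [-1.06  2.25 -0.69] [ 0.212  0.006 -0.303]
```

```bash
python3 -m creep '-0.0004 0.0002 -0.0003 0.0445 0.001 -0.0635 5;-0.0004 0.0002 -0.0003 0.0445 0.001 -0.0635 5;-0.0004 0.0002 -0.0003 0.0445 0.001 -0.0635 5;-0.0004 0.0002 -0.0003 0.0445 0.001 -0.0635 5;0 0 0 0 0 0 5;0 0 0 0 0 0 5' >/dev/null
python3 - <<'E'
from kin import *
delta(*pose(.55,.15,0)); delta(*pose(.9,.15,0))
E
```

```text
t9.92 pos [444.6 -61.9 133.8] rot [ 2.568 -0.433  1.221] F [-2.6 -0.8  5.2] M [ 0.16  0.18 -0.14] w 13.7 q [-0.59  0.38  2.36  1.8   0.5  -1.81]
shift [ 0.7  0.1 -0.9] rv [0.001 0.005 0.001]
t9.92 pos [444.6 -61.9 133.8] rot [ 2.568 -0.433  1.221] F [-2.6 -0.8  5.2] M [ 0.16  0.18 -0.14] w 13.7 q [-0.59  0.38  2.36  1.8   0.5  -1.81]
shift [-0.9  1.7 -1.9] rv [ 0.203  0.01  -0.285]
```

```bash
python3 -m creep '-0.0004 0.0004 -0.0003 0.05 0.001 -0.072 5;-0.0004 0.0004 -0.0003 0.05 0.001 -0.072 5;-0.0004 0.0004 -0.0003 0.05 0.001 -0.072 5;-0.0004 0.0004 -0.0003 0.05 0.001 -0.072 5;0 0 0 0 0 0 5;0 0 0 0 0 0 5' >/dev/null
python3 - <<'E'
from kin import *
delta(*pose(.9,.15,0)); delta(*pose(1.29,.15,0))
E
```

```text
t10.42 pos [442.9 -60.2 132.7] rot [ 2.686 -0.604  0.873] F [-3.2 -0.   8.4] M [ 0.23  0.23 -0.03] w 14.1 q [-0.58  0.39  2.4   2.01  0.52 -1.66]
shift [ 0.8 -0.1 -0.8] rv [0.003 0.006 0.003]
t10.42 pos [442.9 -60.2 132.7] rot [ 2.686 -0.604  0.873] F [-3.2 -0.   8.4] M [ 0.23  0.23 -0.03] w 14.1 q [-0.58  0.39  2.4   2.01  0.52 -1.66]
shift [-0.3  2.3 -1.5] rv [ 0.228  0.012 -0.316]
```

```bash
python3 -m creep '-0.0003 0.0006 -0.0002 0.055 0.002 -0.079 5;-0.0003 0.0006 -0.0002 0.055 0.002 -0.079 5;-0.0003 0.0006 -0.0002 0.055 0.002 -0.079 5;-0.0003 0.0006 -0.0002 0.055 0.002 -0.079 5;0 0 0 0 0 0 5;0 0 0 0 0 0 5;0 0 0 0 0 0 5' >/dev/null
python3 - <<'E'
from kin import *
delta(*pose(1.29,.15,0)); print(readout.get_obs()['moment']@a)
E
```

```text
t11.00 pos [441.9 -57.7 132.1] rot [ 2.915 -0.731  0.415] F [-3.   1.3  7.9] M [0.36 0.05 0.15] w 13.6 q [-0.54  0.39  2.43  2.22  0.53 -1.45]
shift [ 0.7 -0.2 -0.9] rv [ 0.008  0.003 -0.   ]
-0.0836787062459124
```

```bash
python3 -m creep '0 0 0 0 0 0 45;0 0 0 0 0 0 45;0 0 0 0 0 0 45;0 0 0 0 0 0 45;-0.0082 0 0.0116 0 0 0 45;-0.0082 0 0.0116 0 0 0 45;-0.0082 0 0.0116 0 0 0 45;-0.0082 0 0.0116 0 0 0 45' ;python3 -m creep '-0.012 0 0.016 0 0 0 45;-0.012 -0.02 0.016 0 0 0 45;0 -0.03 0.016 0 0 0 45;0 -0.03 0.016 0 0 0 45;0 -0.03 0 0 0 0 45;0 -0.03 0 0 0 0 45'
python3 - <<'E'
from kin import *
P=np.array([531,-175.5,250.]); delta(P,R.from_euler('xyz',[np.pi,0,.03]))
crop('top',230,195,390,295,5,'pics/t7.png')
E
```

```text
time: 11.67
tool_pos: [408.2, -57.8, 178.0]
tcp_rot: [2.917, -0.727, 0.414]
contact_force: [0.2, 1.2, 0.9]
grip_width: 41.6
finger_force: 0.0
time: 12.17
tool_pos: [387.5, -195.4, 240.1]
tcp_rot: [2.911, -0.731, 0.418]
contact_force: [1.2, 0.9, 0.4]
grip_width: 41.4
finger_force: 0.0
t12.17 pos [ 387.5 -195.4  240.1] rot [ 2.911 -0.731  0.418] F [1.2 0.9 0.4] M [-0.04  0.37  0.02] w 41.4 q [-1.03  0.11  2.25  1.13  0.75 -0.65]
shift [143.5  19.9   9.9] rv [ 0.053  0.761 -0.285]
```

View pics/t7.png

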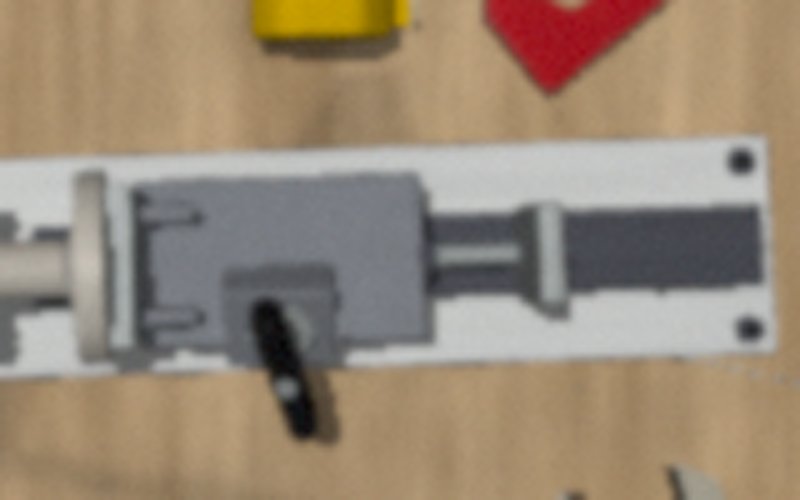

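The bar now lies across the rail ((265,305)→(302,430)); plate and flange are unchanged. I'll check the angle from that, then go back to the tab.

```bash
python3 - <<'E'
from kin import *
q=[]
for u,v in((265,305),(302,430)):
    o,d=ray('top',230+u/5,195+v/5); q.append(o+d*((G+13*a-o)@a)/(d@a))
v=q[0]-q[1]; print(np.linalg.norm(v),np.arctan2(v@ex,v@ey))
E
python3 -m creep '0.005 0 0.008 0.007 0.095 -0.036 45;0.015 0.002 0.008 0.007 0.095 -0.036 45;0.02 0.003 0 0.007 0.095 -0.036 45;0.02 0.003 0 0.007 0.095 -0.036 45;0.02 0.003 0 0.007 0.095 -0.036 45;0.02 0.003 0 0.007 0.095 -0.036 45;0.02 0.003 0 0.007 0.095 -0.036 45;0.02 0.003 0 0.007 0.095 -0.036 45'>/dev/null; python3 -m creep '0 0 0 0 0 0 45;0 0 0 0 0 0 45'>/dev/null;python3 - <<'E'
from kin import *
P=np.array([530.5,-175.5,145]); delta(P,R.from_euler('xyz',[np.pi,0,.03]))
E
```

```text
73.86619094555438 1.3447793803730725
t13.05 pos [ 489.2 -174.9  244.9] rot [-3.135 -0.215  0.116] F [-0.3 -0.6 -1.2] M [0.02 0.15 0.05] w 41.1 q [-0.56  0.3   1.74  0.17  0.94  0.8 ]
shift [ 41.3  -0.6 -99.9] rv [-0.022  0.214 -0.086]
```

```bash
python3 -m creep '0.014 0 -0.005 -0.007 0.07 -0.029 45;0.014 0 -0.005 -0.007 0.07 -0.029 45;0.0133 0 -0.01 -0.008 0.07 -0.029 45;0 0 0 0 0 0 45;0 0 0 0 0 0 45'>/dev/null;python3 - <<'E'
from kin import *
P=np.array([530.5,-175.5,145]); delta(P,R.from_euler('xyz',[np.pi,0,.03]))
E
```

```text
t13.47 pos [ 528.7 -175.4  224.3] rot [-3.141e+00 -3.000e-03  2.800e-02] F [-0.4  0.9 -0.2] M [ 0.01  0.   -0.02] w 41.3 q [-0.46  0.46  1.54  0.    1.14  1.08]
shift [  1.8  -0.1 -79.3] rv [-0.001  0.003  0.002]
```

```bash
python3 -m creep '0.001 0 -0.02 0 0 0 45;0.001 0 -0.025 0 0 0 45;0 0 -0.02 0 0 0 45;0 0 -0.014 0 0 0 45;0 0 0 0 0 0 45;0 0 0 0 0 0 45' ; python3 -m creep '0 0 0 0 0 0 5;0 0 0 0 0 0 5;0 0 0 0 0 0 5;0 0 0 0 0 0 5;0 0 0 0 0 0 5;0 0 0 0 0 0 5'; python3 -m creep '0 -0.002 0 0 0 0 5;0 -0.002 0 0 0 0 5;0 -0.002 0 0 0 0 5;0 -0.002 0 0 0 0 5;0 -0.002 0 0 0 0 5;0 -0.002 0 0 0 0 5'
```

```text
time: 13.97
tool_pos: [530.2, -176.0, 147.2]
tcp_rot: [3.141, -0.004, 0.025]
contact_force: [0.9, -0.2, -0.1]
grip_width: 41.6
finger_force: 0.0
time: 14.47
tool_pos: [531.8, -175.5, 147.3]
tcp_rot: [3.14, -0.005, 0.026]
contact_force: [-0.1, 2.4, 4.1]
grip_width: 11.8
finger_force: 30.0
time: 14.97
tool_pos: [532.0, -186.0, 147.3]
tcp_rot: [-3.14, -0.005, 0.026]
contact_force: [1.6, 12.8, 8.2]
grip_width: 11.8
finger_force: 30.0
```

```bash
python3 -m creep '0 -0.001 0 0 0 0 5;0 -0.0005 0 0 0 0 5;0 0 0 0 0 0 5;0 0 0 0 0 0 5;0 0 0 0 0 0 5;0 0 0 0 0 0 5'; python3 -c "
from h import *
im=viewer.capture('top')
print(im[245:249,235:275].mean(2).mean(0).round())"
```

```text
time: 15.47
tool_pos: [532.0, -187.0, 147.3]
tcp_rot: [-3.14, -0.005, 0.026]
contact_force: [1.0, 11.4, 6.7]
grip_width: 12.1
finger_force: 30.0
[168. 168. 168. 170. 170. 170. 167. 156. 154. 170. 187. 194. 195. 193.
 183. 144. 107. 113. 152. 174. 167. 124.  78.  64.  73.  98. 118. 127.
 129. 128. 129. 128. 129. 130. 130. 129. 129. 129. 128. 127.]
```

```bash
python3 -m creep '0 -0.001 0 0 0 0 5;0 0 0 0 0 0 5;0 0 0 0 0 0 5;0 0 0 0 0 0 5;0 0 0 0 0 0 5'; python3 -c "
from h import *
im=viewer.capture('top');cv2.imwrite('pics/t8.png',im[:,:,::-1])
g=im.mean(2); print(g[242:250,310:335].mean(0).round())
b=cv2.imread('pics/t5.png');b=cv2.resize(b,None,fx=.2,fy=.2,interpolation=cv2.INTER_AREA).mean(2); print(b[27:35,80:105].mean(0).round())"
```

```text
time: 15.93
tool_pos: [532.1, -187.8, 147.3]
tcp_rot: [-3.14, -0.005, 0.026]
contact_force: [1.5, 13.1, 7.4]
grip_width: 11.6
finger_force: 30.0
[50. 50. 48. 51. 50. 50. 50. 50. 50. 49. 48. 49. 49. 50. 49. 50. 50. 56.
 74. 84. 87. 83. 69. 47. 31.]
[129. 128. 126. 115.  92.  73.  73.  88. 101. 107. 106. 105. 105. 105.
 106. 105. 105. 104. 104. 104. 105. 106. 104.  94.  80.]
```

Drawn about 12 mm at 13 N, and the stop hasn't moved. Return, release, and lift.

```bash
python3 -m creep '0 0.003 0 0 0 0 5;0 0.003 0 0 0 0 5;0 0.003 0 0 0 0 5;0 0.003 0 0 0 0 5;0 0 0 0 0 0 5;0 0 0 0 0 0 45;0 0 0 0 0 0 45;0 0 0 0 0 0 45'; python3 -m creep '0 0 0 0 0 0 45;0 0 0.015 0 0 0 45;0 0 0.03 0 0 0 45;0 0 0.03 0 0 0 45;-0.01 -0.01 0.03 0 0 0 45;-0.03 -0.03 0.02 0 0 0 45;-0.03 -0.03 0 0 0 0 45;-0.03 -0.03 0 0 0 0 45'; python3 -m creep '-0.03 -0.03 0 0 0 0 45;-0.02 -0.02 0 0 0 0 45;0 0 0 0 0 0 45;0 0 0 0 0 0 45'; python3 -c "
from h import *
crop('top',230,195,390,295,5,'pics/t9.png')"
```

```text
time: 16.65
tool_pos: [531.6, -178.7, 146.6]
tcp_rot: [3.139, -0.004, 0.025]
contact_force: [-0.5, -0.0, 0.6]
grip_width: 27.3
finger_force: 0.0
time: 17.32
tool_pos: [435.3, -275.1, 270.9]
tcp_rot: [3.137, -0.006, 0.027]
contact_force: [0.7, -1.0, 0.3]
grip_width: 41.0
finger_force: 0.0
time: 17.65
tool_pos: [385.4, -324.7, 269.5]
tcp_rot: [3.14, -0.004, 0.022]
contact_force: [0.4, 0.6, 0.0]
grip_width: 41.2
finger_force: 0.0
```

View pics/t9.png

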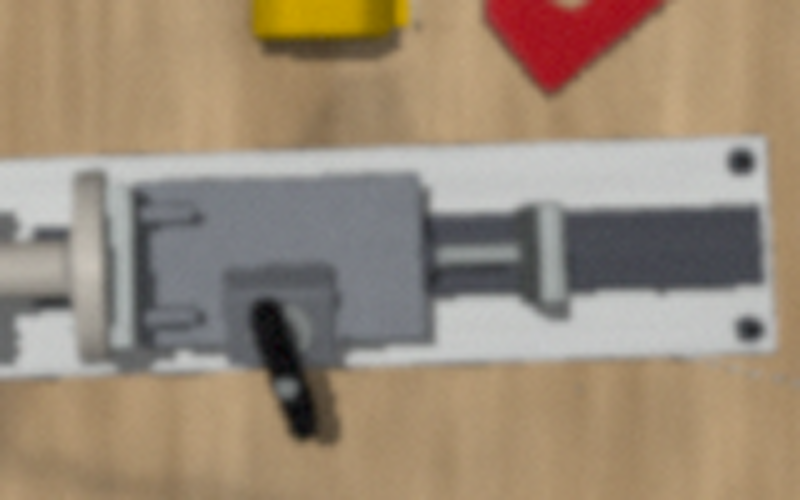

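The picture matches the one before the pull: plate (u≈110–133) at the flange, tab home (u≈540–565), bar across. Handing in.

```bash
python3 -c "
from plant import order
print(order.close_job())"
```

```text
the job is handed in; nothing more can be done
None
```

The job is handed in, with no verdict returned: the stop is against the flange with the pipe unmoved in the camera views, the knob measured at about 1.3 rad, and the handle was drawn about 12 mm (13 N) and sprang home without the stop moving.

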